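Right the fallen bottles on the feed lane and reset its jam lever

ROBOT

A 6-joint arm with a two-finger parallel gripper is mounted at the origin on the work surface. World frame = base frame: x ahead of the robot, y to its left, z up, the work surface at z = 0. Lengths are in m, angles in rad, forces in N, time in s.
With the tool pointing down it reaches from about 0.275 to 0.85 m from the base axis. Payload 5.2 kg.
Tool frame: the origin (TCP) lies midway between the tips of the shut fingers; the grasp point (between the pads) lies 19 mm behind it; z points along the fingers, y is the line along which they close (so a half turn about z gives the same grasp; the last joint's range is limited). The gripper opens to 85 mm and grips with 20 to 120 N. Pads are 22 mm wide; open, the fingers measure 114 mm over their backs; the gripper's body (76 mm by 85 mm) begins 54 mm behind the grasp point. The pads swing forward as they close: fully open they stand 13 mm farther back than shut.
Start: joints at [1.116, 0.259, 1.535, -0, 1.348, -0.203], TCP at [0.137, 0.533, 0.231] pointing down, gripper open.
Joint ranges: [-3.14, 3.14], [-0.91, 2.08], [0.19, 2.58], [-1.22, 4.36], [0.22, 2.71], [-3.12, 3.12]. Speed limits (rad/s): [2.57, 2.57, 3.14, 3.14, 3.14, 3.14].

INTERFACE

Orientations are given as a unit quaternion [w, x, y, z].
In Python, from cell import env, viewer gives the robot as it stands.
- The arm moves only by the shell command python3 -m creep 'ROWS' [OPENING]. ROWS is text: rows parted by semicolons, each of 6 numbers parted by spaces: the shift along the tool's x, y, z as a fraction of full scale, then the turn, a rotation vector about the tool's x, y, z as a fraction of full scale. In form: tx ty tz rx ry rz; .... A call has 1 to 8 rows; each row is the pose to reach, as a shift and turn from the pose commanded when the call began, along the tool's axes at that moment; what a row does not reach only later rows make up. Full scale, the value 1, is 0.1 m for a shift and 2 rad for a turn. A row lasts 1/10 s, in which the tool goes at most 50 mm and 8.59 degrees, less where a joint would pass 70% of its speed; a pose out of reach is approached as far as the arm can. A call with a number of a shift or a turn outside -1 to 1 is refused whole. A call with a gripper value outside its range is refused whole. OPENING is the finger opening in mm, from 0 to 85.4, set as the call begins (- or left out, the last holds). The fingers move at their own pace and stop on an object; the grip force is fixed at half the most. Time passes only in rows, so rows that repeat a pose let the fingers close. It gives the time, the measured TCP pose, the force, the opening and the grip force at its end, in the units of the state.
- env.sense(): the state, without advancing time (a new reading comes with each control period).
- viewer.snapshot(name): name is "scene" or "side" or "wrist"; returns (picture, depth): 384x512x3 uint8, red, green, blue; 384x512 float32, m along the optical axis (not along the pixel's ray), 0 where there is no reading.
- viewer.camera_model(name): a dict with "mtx" (3x3 intrinsics, pixels), "rvec" (rotation vector, rad) and "tvec" (3), from world to camera coordinates, as OpenCV has them. Camera axes: x right, y down, z forward; pixel columns grow to the right and rows downward; lengths in m; the calibration is good to about 2 mm. A picture is of the moment at which its call begins: read the wrist's pose just before it. camera_model takes no time and is no camera call; for the wrist camera it gives the pose at the moment of the call.
- env.close_job(): hands the job in; it is judged then, once.
The state is a dict: "clock": time; "joints": joint angles; "joint_velocities": joint speeds; "joint_torque": joint torques, N m; "position": TCP position; "tcp_rot": TCP orientation; "force": force on the tool from outside, world axes, zero at the start; "ft_torque": the same for the moment, N m; "opening": finger opening in m; "grip_force": force on a finger pad.
Only numpy, scipy, OpenCV 4.12 (cv2) and the standard library are available. Lean on these libraries where they do the work, as an engineer would, in place of code of your own. Each camera call takes 0.05 s, during which the arm holds its last target. There are 200 camera calls.

TASK

Two green-capped bottles have fallen over on the bottle feed lane and its jam lever has dropped. Stand both upright, caps up, one centred on each of the two empty yellow squares, without knocking over or shifting the bottles that still stand or the other things on the bench. Only then lift the red-handled jam lever on the far side of the lane all the way up and let go.

Things in the scene. Friction and masses are not known exactly. Their poses are not given: they have to be found in the camera images.
- lane: fixed belt conveyor, 146 mm wide (x) and 736 long (y). Origin on the bench under its centre, x pointing away from the robot, z up. Black belt, 130 mm wide, top at z 60; side rails rise to z 66. Yellow 56 mm squares lie on its centre line at y -294, -147, 0, 147, 294: the outer and middle ones carry standing bottles. The belt does not move. The jam lever is on its +x side.
- control_box (a point): top centre of the lane's grey control box, which spans lane x 73 to 101 mm, y -85 to 45 mm, z 0 to 100 mm. Farther along (lane x 73 to 148, y 230 to 310, 80 mm high) sits a blue motor.
- square_right (a point): centre of the empty yellow square at lane y = -147 mm, on the belt surface, halfway between two standing bottles (gap about 250 mm)
- square_left (a point): centre of the empty yellow square at lane y = +147 mm, on the belt surface, halfway between two standing bottles (gap about 250 mm)
- bottle_a: White bottle, green cap: body 44 x 44 mm square, 80 mm tall; narrower neck; round cap 30 mm across from 86 to 105 mm; about 0.16 kg. Origin: centre of its underside; z axis towards the cap. Fallen: lies on a flat side in the gap of square_right, cap towards lane +y, turned 0.15 to 0.85 rad away from the robot, foot towards the outer bottle.
- bottle_b: White bottle, green cap: body 44 x 44 mm square, 80 mm tall; narrower neck; round cap 30 mm across from 86 to 105 mm; about 0.16 kg. Origin: centre of its underside; z axis towards the cap. Fallen: lies on a flat side in the gap of square_left, cap towards lane -y, turned 0.15 to 0.85 rad away from the robot, foot towards the outer bottle.
- neighbour_right: White bottle, blue or orange cap: body 44 x 44 mm square, 80 mm tall; narrower neck; round cap 30 mm across from 86 to 105 mm; about 0.16 kg. Origin: centre of its underside; z axis towards the cap. It stands upright on one of the outer or the middle yellow squares; leave it standing where it is.
- neighbour_mid: White bottle, blue or orange cap: body 44 x 44 mm square, 80 mm tall; narrower neck; round cap 30 mm across from 86 to 105 mm; about 0.16 kg. Origin: centre of its underside; z axis towards the cap. It stands upright on one of the outer or the middle yellow squares; leave it standing where it is.
- neighbour_left: White bottle, blue or orange cap: body 44 x 44 mm square, 80 mm tall; narrower neck; round cap 30 mm across from 86 to 105 mm; about 0.16 kg. Origin: centre of its underside; z axis towards the cap. It stands upright on one of the outer or the middle yellow squares; leave it standing where it is.
- reset_lever (a joint): angle of the jam lever, rad: 0 = dropped (arm 0.5 rad below level), grows as it is lifted, 1.1 = stop, fully up (0.6 rad above level). Stiff: stays where it is left; lifting takes about 3 N at the handle. The hinge axis is lane x; the arm is an 80 mm steel bar from the hinge towards lane +y.
- lever_hinge (a point): point on the lever's hinge axis, in the arm's plane, 80 mm above the bench on the +x side of the control box
- lever_grip (a point): grip point of the lever's red round handle: 18 mm diameter, running along lane x from 12 to 60 mm beyond the arm (away from the lane); this point is 38 mm beyond the arm, 80 mm from the hinge axis. Moves with the lever; can be pinched from above, fingers closing along lane y.
- glove_box: yellow and white carton 120 x 230 x 70 mm on the bench, origin at the centre of its underside; not to be disturbed.
- jug: white plastic jug with green cap, 100 x 130 mm, 207 mm high on the bench, origin at the centre of its underside; not to be disturbed.
- beaker: glass beaker, 70 mm diameter, 90 mm high on the bench, origin at the centre of its underside; not to be disturbed.
- tip_box: blue box with clear lid, 85 x 120 x 65 mm on the bench, origin at the centre of its underside; not to be disturbed.
Not all that is in view belongs to the job. What is shaped like the neighbour_left but purple is not meant.

How it is judged:
On the way, in this order (a step that is already met when the one before it is completed fails the run):
1. both fallen bottles stand released, one on each empty square (the lever still down) ((((horizontal distance between bottle_a and square_left below 0.02 m and angle between bottle_a's own z axis and vertical below 0.1 rad and z of bottle_a in the frame of lane between 0.054 and 0.066 m and linear speed of bottle_a below 0.03 m/s and angular speed of bottle_a below 0.3 rad/s and contact force between the fingers and bottle_a below 0.05 N) and (horizontal distance between bottle_b and square_right below 0.02 m and angle between bottle_b's own z axis and vertical below 0.1 rad and z of bottle_b in the frame of lane between 0.054 and 0.066 m and linear speed of bottle_b below 0.03 m/s and angular speed of bottle_b below 0.3 rad/s and contact force between the fingers and bottle_b below 0.05 N)) or ((horizontal distance between bottle_a and square_right below 0.02 m and angle between bottle_a's own z axis and vertical below 0.1 rad and z of bottle_a in the frame of lane between 0.054 and 0.066 m and linear speed of bottle_a below 0.03 m/s and angular speed of bottle_a below 0.3 rad/s and contact force between the fingers and bottle_a below 0.05 N) and (horizontal distance between bottle_b and square_left below 0.02 m and angle between bottle_b's own z axis and vertical below 0.1 rad and z of bottle_b in the frame of lane between 0.054 and 0.066 m and linear speed of bottle_b below 0.03 m/s and angular speed of bottle_b below 0.3 rad/s and contact force between the fingers and bottle_b below 0.05 N)))), for 0.2 s.
2. the jam lever is lifted all the way up (value of joint reset_lever above 0.95 rad), for 0.2 s.
At the end, for the whole second after the job is handed in: Both green-capped bottles stand on the belt, caps up (within 0.1 rad), released and at rest, one on each of the two empty squares with its centre within 20 mm of the square's; the lever joint reads above 0.95 rad; the three standing bottles are upright within 25 mm of where they were ((((horizontal distance between bottle_a and square_left below 0.02 m and angle between bottle_a's own z axis and vertical below 0.1 rad and z of bottle_a in the frame of lane between 0.054 and 0.066 m and linear speed of bottle_a below 0.03 m/s and angular speed of bottle_a below 0.3 rad/s and contact force between the fingers and bottle_a below 0.05 N) and (horizontal distance between bottle_b and square_right below 0.02 m and angle between bottle_b's own z axis and vertical below 0.1 rad and z of bottle_b in the frame of lane between 0.054 and 0.066 m and linear speed of bottle_b below 0.03 m/s and angular speed of bottle_b below 0.3 rad/s and contact force between the fingers and bottle_b below 0.05 N)) or ((horizontal distance between bottle_a and square_right below 0.02 m and angle between bottle_a's own z axis and vertical below 0.1 rad and z of bottle_a in the frame of lane between 0.054 and 0.066 m and linear speed of bottle_a below 0.03 m/s and angular speed of bottle_a below 0.3 rad/s and contact force between the fingers and bottle_a below 0.05 N) and (horizontal distance between bottle_b and square_left below 0.02 m and angle between bottle_b's own z axis and vertical below 0.1 rad and z of bottle_b in the frame of lane between 0.054 and 0.066 m and linear speed of bottle_b below 0.03 m/s and angular speed of bottle_b below 0.3 rad/s and contact force between the fingers and bottle_b below 0.05 N))) and value of joint reset_lever above 0.95 rad and angle between each of neighbour_right, neighbour_mid, neighbour_left's own z axis and vertical below 0.1 rad and distance of each of neighbour_right, neighbour_mid, neighbour_left from where it was at the start of the episode below 0.025 m); the robot touches nothing.
It fails at once if a standing bottle is knocked over or shifted by more than 25 mm (angle between any of neighbour_right, neighbour_mid, neighbour_left's own z axis and vertical above 0.35 rad or distance of any of neighbour_right, neighbour_mid, neighbour_left from where it was at the start of the episode above 0.025 m).
It fails at once if another thing on the bench is shifted by more than 25 mm or tipped (distance of any of glove_box, jug, beaker, tip_box from where it was at the start of the episode above 0.025 m or angle between any of glove_box, jug, beaker, tip_box's own z axis and vertical above 0.35 rad).
It fails at once if a fallen bottle drops off the lane onto the bench (z of any of bottle_a, bottle_b in the frame of lane below 0.045 m).
It also fails if it takes over 69 s, if anything falls off the work surface, if the arm or the gripper's body presses on something with over 40 N, if the wrist force passes 120 N, or if a joint passes its speed limit or range.

## Working session

There is one attempt and no reset: what is moved stays moved. The work goes in short steps, Python scripts to look and compute and a shell command to move; the robot and the scene stay as the last step left them, time stands still between calls to the robot, and variables do not carry over. Pictures are saved under pics/ and viewed, at most 10 in all, crops included, and the job is handed in when it is done.

```bash
mkdir -p pics; ls; python3 - <<'E'
from cell import env, viewer
import cv2, numpy as np
s=env.sense(); print({k:np.round(v,3).tolist() for k,v in s.items()})
for n in ("scene","side"):
    p,d=viewer.snapshot(n); cv2.imwrite(f"pics/{n}0.png",p[:,:,::-1]); np.save(f"{n}_d.npy",d); np.save(f"{n}_p.npy",p)
    m=viewer.camera_model(n); print(n,{k:np.round(v,3).tolist() for k,v in m.items()})
E
```

```text
pics
{'clock': 0.0, 'joints': [1.116, 0.259, 1.536, 0.0, 1.348, -0.203], 'joint_velocities': [0.001, 0.0, 0.001, 0.002, -0.001, 0.0], 'joint_torque': [0.0, -44.603, -29.056, -0.001, 0.012, 0.0], 'position': [0.137, 0.532, 0.23], 'tcp_rot': [-0.0, 0.126, 0.992, -0.001], 'force': [0.218, 0.616, 0.272], 'ft_torque': [0.014, 0.004, -0.018], 'grip_force': 0.0, 'opening': 0.085}
scene {'mtx': [[424.574, 0.0, 260.045], [0.0, 424.574, 193.683], [0.0, 0.0, 1.0]], 'rvec': [2.511, 0.66, -0.188], 'tvec': [-0.543, -0.176, 1.368]}
side {'mtx': [[412.402, 0.0, 249.668], [0.0, 412.402, 185.922], [0.0, 0.0, 1.0]], 'rvec': [2.059, -0.443, 0.286], 'tvec': [-0.538, 0.215, 0.949]}
```

View pics/scene0.png

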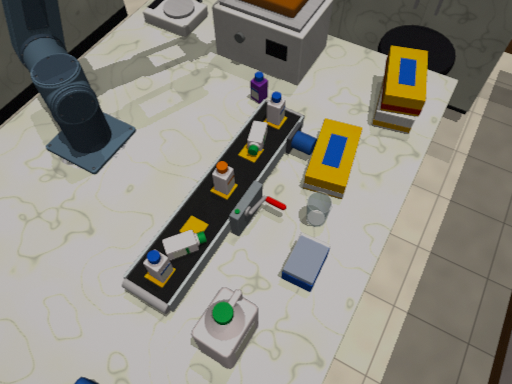

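View pics/side0.png

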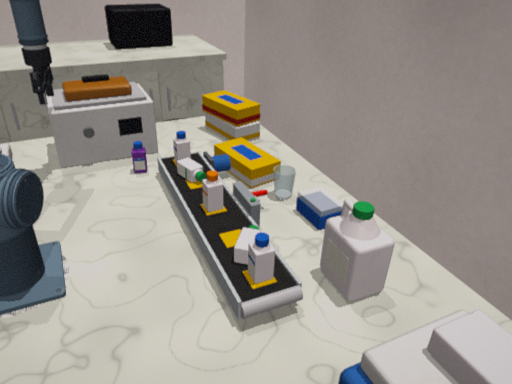

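Scene image: the candidates are the fallen bottle at (185,243) with its green cap at (201,238), and the fallen bottle at (258,135) with its green cap at (253,150). Not wanted: the jug's green cap (222,313), the standing blue and orange bottles (157,262), (224,178), (276,108), and the purple bottle (259,86). The lever handle is red, at (275,203).

```bash
cat > h.py <<'E'
import cv2, numpy as np
from cell import env, viewer
from scipy.spatial.transform import Rotation as R
def cloud(d,m):
    K=m["mtx"]; Rm=cv2.Rodrigues(np.array(m["rvec"],float))[0]
    v,u=np.indices(d.shape)
    P=np.stack([(u-K[0][2])/K[0][0]*d,(v-K[1][2])/K[1][1]*d,d],-1)
    W=(P-np.array(m["tvec"]).ravel())@Rm; W[d<=0]=np.nan
    return W
def tool():
    s=env.sense(); q=s["tcp_rot"]
    return np.array(s["position"]),R.from_quat([q[1],q[2],q[3],q[0]])
def rows(target,Rt):
    p,r=tool(); d=r.inv().apply(np.array(target)-p)/0.1; w=(r.inv()*Rt).as_rotvec()/2
    return np.round(d,3),np.round(w,3)
E
cat > m0.py <<'E'
from h import *
L={}
for n in ("scene","side"):
    p=np.load(n+"_p.npy");d=np.load(n+"_d.npy");W=cloud(d,viewer.camera_model(n))
    hsv=cv2.cvtColor(p,cv2.COLOR_RGB2HSV);H,S,V=[hsv[...,i].astype(int) for i in range(3)]
    z=W[...,2]
    belt=(V<60)&(abs(z-.06)<.012)&(W[...,0]>.2)&(W[...,0]<.9)
    nb,lab,st,_=cv2.connectedComponentsWithStats(belt.astype(np.uint8)); k=1+st[1:,4].argmax()
    B=W[lab==k]; print(n,"belt z",np.median(B[:,2]),"n",len(B),cv2.minAreaRect(B[:,:2].astype(np.float32)*1000))
    def blobs(nm,mask,mn=8):
        nb,lab,st,c=cv2.connectedComponentsWithStats(mask.astype(np.uint8))
        for i in range(1,nb):
            if st[i,4]>=mn:
                q=W[lab==i];q=q[~np.isnan(q[:,0])]
                if len(q)>5: print(" ",nm,c[i].round(),st[i,4],"med",np.median(q,0).round(3),"p5",np.percentile(q,5,0).round(3),"p95",np.percentile(q,95,0).round(3))
    blobs("green",(H>45)&(H<85)&(S>120)&(V>50))
    blobs("red",((H<5)|(H>173))&(S>150)&(V>90)&(z<.2)&(z>.02))
    blobs("blue",(H>100)&(H<125)&(S>150)&(z>.1)&(z<.19))
    blobs("orange",(H>5)&(H<16)&(S>170)&(z>.1)&(z<.19))
    blobs("yellow",(H>18)&(H<32)&(S>150)&(z>.04)&(z<.072),15)
    wh=(S<60)&(V>120)&(z>.085)&(z<.125)
    ctr,sz,an=cv2.minAreaRect(B[:,:2].astype(np.float32)*1000)
    inside=np.zeros(z.shape,bool); poly=cv2.boxPoints((ctr,sz,an))
    for i in np.argwhere(wh): inside[tuple(i)]=cv2.pointPolygonTest(poly,tuple((W[tuple(i)][:2]*1000).astype(float)),False)>0
    blobs("white",inside,20)
    nb,lab,st,c=cv2.connectedComponentsWithStats(inside.astype(np.uint8))
    for i in range(1,nb):
        if st[i,4]>40:
            q=W[lab==i]; q=q[abs(q[:,2]-.104)<.007]
            if len(q)>15: print("   top rect",c[i].round(),len(q),np.median(q[:,2]).round(3),cv2.minAreaRect(q[:,:2].astype(np.float32)*1000))
E
python3 m0.py
```

```text
scene belt z 0.05975782249303841 n 5693 ((492.4527893066406, 20.55523681640625), (694.0657348632812, 129.2940673828125), 88.98644256591797)
  green [253. 150.] 78 med [0.51  0.158 0.091] p5 [0.499 0.152 0.074] p95 [0.521 0.17  0.097]
  green [237. 211.] 20 med [ 0.581 -0.046  0.104] p5 [ 0.575 -0.052  0.101] p95 [ 0.585 -0.041  0.108]
  green [202. 237.] 74 med [ 0.538 -0.15   0.094] p5 [ 0.527 -0.159  0.083] p95 [ 0.547 -0.141  0.098]
  green [187. 250.] 8 med [ 0.524 -0.196  0.083] p5 [ 0.522 -0.197  0.075] p95 [ 0.525 -0.194  0.096]
  green [222. 313.] 370 med [ 0.712 -0.312  0.207] p5 [ 0.695 -0.33   0.198] p95 [ 0.73  -0.294  0.209]
  red [276. 203.] 117 med [0.645 0.049 0.058] p5 [0.618 0.045 0.052] p95 [0.671 0.058 0.062]
  blue [407.  72.] 385 med [0.799 0.626 0.143] p5 [0.772 0.577 0.139] p95 [0.825 0.679 0.145]
  blue [259.  75.] 42 med [0.38  0.422 0.105] p5 [0.371 0.412 0.101] p95 [0.392 0.433 0.107]
  blue [276.  97.] 81 med [0.502 0.311 0.164] p5 [0.49  0.304 0.15 ] p95 [0.512 0.326 0.168]
  blue [153. 256.] 139 med [ 0.496 -0.271  0.164] p5 [ 0.483 -0.282  0.155] p95 [
[... 3617 characters left out ...]
0.105] p5 [ 0.459 -0.226  0.089] p95 [ 0.521 -0.164  0.107]
  white [264. 265.] 278 med [ 0.487 -0.292  0.106] p5 [ 0.469 -0.294  0.087] p95 [ 0.507 -0.29   0.123]
   top rect [187. 161.] 290 0.105 ((488.1762390136719, 234.00025939941406), (59.73940658569336, 138.1168975830078), 1.908063292503357)
   top rect [215. 196.] 70 0.104 ((491.7378234863281, 2.272294521331787), (8.069999694824219, 42.37577819824219), 87.9941177368164)
   top rect [245. 241.] 355 0.105 ((494.3830871582031, -193.013427734375), (84.85739135742188, 41.03814697265625), 51.19544219970703)
   top rect [264. 265.] 101 0.103 ((487.89910888671875, -292.6161193847656), (6.073259353637695, 42.57374954223633), 84.95232391357422)
```

```bash
python3 - <<'E'
import cv2,numpy as np
p=np.load("scene_p.npy")[80:300,120:320,::-1]
cv2.imwrite("pics/crop.png",cv2.resize(p,None,fx=2.6,fy=2.6,interpolation=cv2.INTER_CUBIC))
E
for i in 1 2 3 4 5 6; do python3 -m creep '-0.45 -0.5 -0.05 0 0 0; -0.88 -1 -0.1 0 0 0; -0.88 -1 -0.1 0 0 0' 70 | tail -3; done; python3 -c "
from h import *
s=env.sense();print(s['clock'],s['position'],s['tcp_rot'],s['joints'])"
```

```text
force: [0.7, -0.6, 1.0]
opening: 0.0702
grip_force: 0.0
force: [-0.2, -0.5, 0.3]
opening: 0.0704
grip_force: 0.0
force: [1.7, -0.3, 0.4]
opening: 0.0698
grip_force: 0.0
force: [-0.3, 1.5, -0.1]
opening: 0.0701
grip_force: 0.0
force: [0.1, 0.6, 0.3]
opening: 0.0699
grip_force: 0.0
force: [0.3, 0.1, -0.2]
opening: 0.07
grip_force: 0.0
1.9 [ 0.49966708 -0.18301565  0.29081298] [-1.76482141e-04  1.26386581e-01  9.91981034e-01 -1.69962641e-04] [-5.60543470e-01  1.92992709e-01  1.47480644e+00 -4.58951213e-04
  1.47397090e+00 -1.87784439e+00]
```

View pics/crop.png

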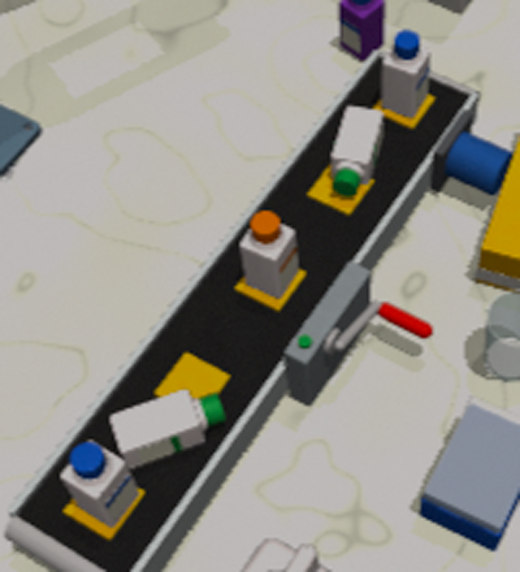

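The crop confirms the choice: the fallen green-capped bottles are at crop (160,428) and (358,150), the squares at (193,378) and (345,190), and the red handle at (405,320). Next I refine A from the wrist camera and work out the pregrasp.

```bash
cat >> h.py <<'E'
def measure(n="wrist"):
    m=viewer.camera_model(n); p,d=viewer.snapshot(n); W=cloud(d,m); np.save("w.npy",W); cv2.imwrite("pics/w.png",p[:,:,::-1])
    hsv=cv2.cvtColor(p,cv2.COLOR_RGB2HSV);H,S,V=[hsv[...,i].astype(int) for i in range(3)];z=W[...,2];x=W[...,0]
    for nm,mk in (("top",(S<70)&(V>110)&(abs(z-.104)<.006)&(abs(x-.493)<.062)),("green",(H>45)&(H<85)&(S>120)&(abs(x-.5)<.06)&(z<.12)),("yellow",(H>18)&(H<32)&(S>150)&(abs(z-.06)<.006)&(abs(x-.493)<.06))):
        nb,lab,st,c=cv2.connectedComponentsWithStats(mk.astype(np.uint8))
        for i in range(1,nb):
            if st[i,4]>80:
                q=W[lab==i]; print(nm,c[i].round(),st[i,4],"z",np.median(q[:,2]).round(4),"lo/hi",np.percentile(q,2,0).round(3)[:2],np.percentile(q,98,0).round(3)[:2],[np.round(k,1) for k in cv2.minAreaRect(q[:,:2].astype(np.float32)*1000)])
def grasp(ctr,ang,al,s,zg,back=.025):
    """ctr body centre xy, ang of cap direction, al tilt, s height of grasp from foot"""
    c=np.array([np.cos(ang),np.sin(ang),0]); z=np.array([0,0,1.]); t=-np.sin(al)*c-np.cos(al)*z
    G=np.array([*ctr,zg])+c*(s-.04)
    best=None
    for sg in (1,-1):
        y=sg*np.cross(z,c); Rt=R.from_matrix(np.stack([np.cross(y,t),y,t],1))
        yield G+back*t,Rt
E
python3 - <<'E'
from h import *
measure()
for T,Rt in grasp((.498,-.190),np.radians(51),np.radians(35),.036,.088):
    print(T.round(4)); 
    for dz in (.12,0): print(dz,*rows(T+[0,0,dz],Rt))
E
```

```text
top [240. 162.] 3471 z 0.1046 lo/hi [ 0.464 -0.228] [ 0.529 -0.156] [array([ 498.8, -190.3]), array([85.1, 44.5]), np.float64(51.2)]
green [291. 181.] 441 z 0.0954 lo/hi [ 0.518 -0.161] [ 0.552 -0.136] [array([ 538.5, -146.7]), array([27.2, 38.2]), np.float64(52.6)]
yellow [420.  97.] 1077 z 0.0613 lo/hi [ 0.465 -0.011] [0.522 0.045] [array([494.1,  18. ]), array([59.2, 59.2]), np.float64(89.3)]
yellow [298. 132.] 2798 z 0.0614 lo/hi [ 0.463 -0.156] [ 0.519 -0.1  ] [array([ 491.7, -128.4]), array([59.9, 59.6]), np.float64(88.8)]
yellow [166. 149.] 738 z 0.0615 lo/hi [ 0.459 -0.304] [ 0.515 -0.246] [array([ 488.4, -275.7]), array([60.3, 58.7]), np.float64(88.9)]
[ 0.4865 -0.2043  0.0675]
0.12 [ 0.103 -0.202  1.031] [ 0.173  0.271 -0.555]
0 [ 0.105 -0.198  2.231] [ 0.173  0.271 -0.555]
[ 0.4865 -0.2043  0.0675]
0.12 [ 0.103 -0.202  1.031] [ 0.303 -0.194  0.962]
0 [ 0.105 -0.198  2.231] [ 0.303 -0.194  0.962]
```

```bash
python3 -c "
import cv2;print(cv2.imread('pics/w.png').shape)"
```

```text
(384, 512, 3)
```

View pics/w.png

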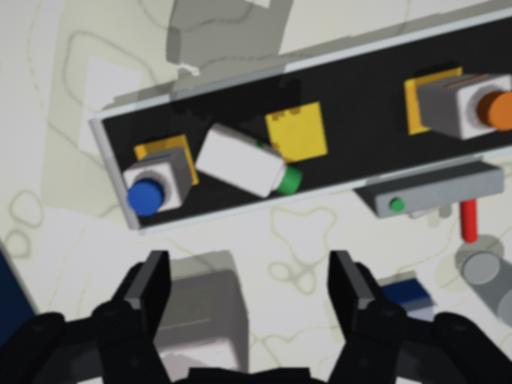

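The wrist view shows A's body at (240,160), cap at (290,180), and the empty square at (297,132). The lever handle is at (470,222) and the beaker at (482,265).

```bash
python3 -m creep '0.1 -0.2 0.4 0.303 -0.194 0.962;0.1 -0.2 0.4 0.303 -0.194 0.962;0.1 -0.2 0.4 0.303 -0.194 0.962;0.1 -0.2 0.4 0.303 -0.194 0.962;0.1 -0.2 0.4 0.303 -0.194 0.962;0.1 -0.2 0.4 0.303 -0.194 0.962;0.1 -0.2 0.4 0.303 -0.194 0.962;0.1 -0.2 0.4 0.303 -0.194 0.962' 70
python3 - <<'E'
from h import *
print(env.sense()['joints'])
for T,Rt in list(grasp((.4975,-.1915),np.radians(51.2),np.radians(35),.036,.088))[1:]:
    for dz in (.12,0): print(dz,*rows(T+[0,0,dz],Rt))
E
```

```text
clock: 2.75
position: [0.4837, -0.1963, 0.2512]
tcp_rot: [0.085, 0.63, 0.75, -0.179]
force: [-0.1, 0.1, 0.4]
opening: 0.07
grip_force: 0.0
[-0.33428842  0.21452265  1.61324032 -0.41425441  1.30360518 -0.3991519 ]
0.12 [0.134 0.112 0.62 ] [ 0.125 -0.081  0.398]
0 [0.559 0.306 1.725] [ 0.125 -0.081  0.398]
```

```bash
python3 -m creep '0.13 0.11 0.62 0.125 -0.081 0.398;0.13 0.11 0.62 0.125 -0.081 0.398;0.13 0.11 0.62 0.125 -0.081 0.398;0.13 0.11 0.62 0.125 -0.081 0.398;0.13 0.11 0.62 0.125 -0.081 0.398;0.13 0.11 0.62 0.125 -0.081 0.398;0.13 0.11 0.62 0.125 -0.081 0.398;0.13 0.11 0.62 0.125 -0.081 0.398' 70
python3 - <<'E'
from h import *
print(env.sense()['joints'])
for T,Rt in list(grasp((.4975,-.1915),np.radians(51.2),np.radians(35),.036,.088))[1:]:
    for dz in (.06,0): print(dz,*rows(T+[0,0,dz],Rt))
E
```

```text
clock: 3.55
position: [0.4862, -0.2064, 0.1873]
tcp_rot: [0.129, 0.859, 0.416, -0.271]
force: [0.2, 0.7, -0.2]
opening: 0.0702
grip_force: 0.0
[-0.25986369  0.45937337  1.51576891 -0.55440872  1.46040557  0.55481868]
0.06 [ 0.345 -0.003  0.488] [ 0.    -0.001  0.004]
0 [ 0.688 -0.     0.98 ] [ 0.    -0.001  0.004]
```

Pregrasp reached. Next: descend, close, lift.

```bash
python3 -m creep '0.2 0 0.28 0 0 0.004;0.4 0 0.56 0 0 0.004;0.5 0 0.72 0 0 0.004;0.6 0 0.86 0 0 0.004;0.65 0 0.93 0 0 0.004;0.69 0 0.98 0 0 0.004;0.69 0 0.98 0 0 0.004' 70
python3 -m creep '0 0 0 0 0 0;0 0 0 0 0 0;0 0 0 0 0 0;0 0 0 0 0 0;0 0 0 0 0 0;0 0 0 0 0 0;0 0 0 0 0 0' 30
python3 -m creep '-0.12 0 -0.16 0 0 0;-0.3 0 -0.4 0 0 0;-0.57 0 -0.82 0 0 0;-0.69 0 -0.98 0 0 0;-0.69 0 -0.98 0 0 0'
```

```text
clock: 4.25
position: [0.4865, -0.206, 0.0678]
tcp_rot: [0.13, 0.861, 0.411, -0.27]
force: [0.9, 0.3, 0.7]
opening: 0.0699
grip_force: 0.0
clock: 4.95
position: [0.4873, -0.2062, 0.069]
tcp_rot: [0.131, 0.861, 0.411, -0.269]
force: [1.8, 1.5, 6.4]
opening: 0.0437
grip_force: 61.3
clock: 5.45
position: [0.4876, -0.2068, 0.1911]
tcp_rot: [0.133, 0.862, 0.41, -0.268]
force: [1.1, -0.2, -1.3]
opening: 0.0436
grip_force: 61.1
```

```bash
cat > place.py <<'E'
from h import *
import sys,json
# Pg q(wxyz) ctr ang, square, yaw, dz list
def place(Pg,q,ctr,ang,sq,yaw,zaxis=.0825):
    Rg=R.from_quat([q[1],q[2],q[3],q[0]]); c=np.array([np.cos(ang),np.sin(ang),0])
    F=np.array([*ctr,zaxis])-.04*c; Ft=Rg.inv().apply(F-np.array(Pg))
    n=np.cross(c,[0,0,1]); Rt=R.from_euler('z',yaw)*R.from_rotvec(n*np.pi/2)*Rg
    T=np.array(sq)-Rt.apply(Ft); return T,Rt
E
python3 - <<'E'
from place import *
T,Rt=place([.4873,-.2062,.069],[.131,.861,.411,-.269],(.4975,-.1915),np.radians(51.2),(.4917,-.1285,.0613),0)
print(T,Rt.apply([0,0,1]))
for dz in (.12,.03): print(dz,*rows(T+[0,0,dz],Rt))
E
```

```text
[ 0.50114254 -0.1187696   0.08345237] [ 0.51658688  0.63800104 -0.57104525]
0.12 [ 0.56  -0.446 -0.544] [0.005 0.785 0.002]
0.03 [ 1.073 -0.454  0.195] [0.005 0.785 0.002]
```

```bash
python3 -m creep '0.1 -0.1 -0.3 0.005 0.785 0.002;0.2 -0.2 -0.54 0.005 0.785 0.002;0.3 -0.3 -0.54 0.005 0.785 0.002;0.4 -0.4 -0.54 0.005 0.785 0.002;0.56 -0.44 -0.54 0.005 0.785 0.002;0.56 -0.44 -0.54 0.005 0.785 0.002;0.56 -0.44 -0.54 0.005 0.785 0.002;0.56 -0.44 -0.54 0.005 0.785 0.002'
python3 -m creep '0 0 0 0 0.2 0;0 0 0 0 0.2 0;0 0 0 0 0.2 0'
python3 - <<'E'
from place import *
print(env.sense()['joints'])
T,Rt=place([.4873,-.2062,.069],[.131,.861,.411,-.269],(.4975,-.1915),np.radians(51.2),(.4917,-.1285,.0613),0)
for dz in (.12,.03,.003): print(dz,*rows(T+[0,0,dz],Rt))
E
```

```text
clock: 6.25
position: [0.4997, -0.1188, 0.1996]
tcp_rot: [-0.128, 0.864, 0.41, 0.265]
force: [-0.1, 0.9, -1.7]
opening: 0.0435
grip_force: 61.2
clock: 6.55
position: [0.4991, -0.1196, 0.1985]
tcp_rot: [-0.208, 0.795, 0.374, 0.43]
force: [0.2, 0.4, -2.0]
opening: 0.0435
grip_force: 61.3
[-1.08218566  0.34998523  1.96464498  0.89332312  1.44360526 -0.80944236]
0.12 [ 0.052  0.011 -0.011] [ 0.    -0.017 -0.004]
0.03 [-0.704  0.018  0.478] [ 0.    -0.017 -0.004]
0.003 [-0.93   0.02   0.625] [ 0.    -0.017 -0.004]
```

```bash
python3 -m creep '-0.2 0 0.1 0 -0.017 -0.004;-0.4 0.01 0.3 0 -0.017 -0.004;-0.55 0.01 0.4 0 -0.017 -0.004;-0.7 0.02 0.48 0 -0.017 -0.004;-0.7 0.02 0.48 0 -0.017 -0.004'
python3 - <<'E'
from place import *
a,_=viewer.snapshot("side"); b,_=viewer.snapshot("scene")
o=np.hstack([cv2.resize(a[120:300,150:330],(400,400)),cv2.resize(b[160:310,120:270],(400,400))])
cv2.imwrite("pics/p1.png",o[:,:,::-1])
T,Rt=place([.4873,-.2062,.069],[.131,.861,.411,-.269],(.4975,-.1915),np.radians(51.2),(.4917,-.1285,.0613),0)
for dz in (.01,.001): print(dz,*rows(T+[0,0,dz],Rt))
E
```

```text
clock: 7.05
position: [0.5011, -0.1173, 0.1124]
tcp_rot: [-0.201, 0.801, 0.382, 0.415]
force: [0.1, -0.4, -0.8]
opening: 0.0434
grip_force: 61.3
0.01 [-0.179 -0.001  0.112] [-0.001  0.003  0.001]
0.001 [-0.253 -0.     0.164] [-0.001  0.003  0.001]
```

View pics/p1.png

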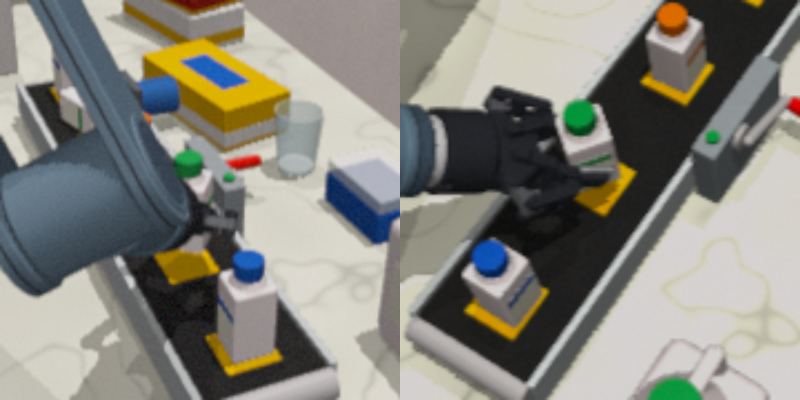

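A is held cap up over its square: cap at (578,117) in the right half and at (188,162) in the left. I check its tilt numerically before setting it down.

```bash
cat > tilt.py <<'E'
from h import *
import sys
x0,y0=map(float,sys.argv[1:3])
for n in ("scene","side"):
    p,d=viewer.snapshot(n);W=cloud(d,viewer.camera_model(n))
    hsv=cv2.cvtColor(p,cv2.COLOR_RGB2HSV);H,S,V=[hsv[...,i].astype(int) for i in range(3)]
    near=np.hypot(W[...,0]-x0,W[...,1]-y0)<.045
    g=W[near&(H>45)&(H<85)&(S>120)&(W[...,2]>.11)]
    if len(g)<10: print(n,"no green"); continue
    top=np.percentile(g[:,2],97); t=g[g[:,2]>top-.006]
    (cx,cy),sz,_=cv2.minAreaRect(t[:,:2].astype(np.float32)*1000)
    A=np.c_[t[:,:2]-t[:,:2].mean(0),np.ones(len(t))]; k=np.linalg.lstsq(A,t[:,2],rcond=None)[0]
    print(n,len(t),"cap top z",round(top,4),"centre",round(cx,1),round(cy,1),np.round(sz,1),"normal",np.round([-k[0],-k[1]],3))
    # same-height reference: standing orange
    o=W[(H>5)&(H<16)&(S>170)&(W[...,2]>.1)&(np.hypot(W[...,0]-.494,W[...,1]-.018)<.05)]
    tp=np.percentile(o[:,2],97); t=o[o[:,2]>tp-.006]; print("  ref orange",round(tp,4),np.round(cv2.minAreaRect(t[:,:2].astype(np.float32)*1000)[0],1))
E
python3 tilt.py .4917 -.1285
```

```text
scene 96 cap top z 0.2001 centre 494.7 -127.7 [25.7 28.1] normal [0.029 0.038]
  ref orange 0.1677 [495.7  24.4]
side 69 cap top z 0.2005 centre 491.6 -132.6 [24.2 22.5] normal [-0.016 -0.12 ]Traceback (most recent call last):
  File "tilt.py", line 16, in <module>
    tp=np.percentile(o[:,2],97); t=o[o[:,2]>tp-.006]; print("  ref orange",round(tp,4),np.round(cv2.minAreaRect(t[:,:2].astype(np.float32)*1000)[0],1))
    return _quantile_unchecked(
        a, q, axis, out, overwrite_input, method, keepdims, weights)
    return _ureduce(a,
                    func=_quantile_ureduce_func,
    ...<5 lines>...
                    overwrite_input=overwrite_input,
                    method=method)
    r = func(a, **kwargs)
    result = _quantile(arr,
                       quantiles=q,
    ...<2 lines>...
                       out=out,
                       weights=wgt)
    slices_having_nans = np.isnan(arr[-1, ...])
                                  ~~~^^^^^^^^^
IndexError: index -1 is out of bounds for axis 0 with size 0
```

```bash
python3 -m creep '-0.06 0 0.04 0 0 0;-0.12 0 0.08 0 0 0;-0.18 0 0.112 0 0.003 0;-0.21 0 0.135 0 0.003 0;-0.24 0 0.15 0 0.003 0;-0.253 0 0.164 0 0.003 0;-0.253 0 0.164 0 0.003 0'
```

```text
clock: 7.95
position: [0.5016, -0.1193, 0.0848]
tcp_rot: [-0.2, 0.799, 0.383, 0.418]
force: [-0.5, 0.2, -2.1]
opening: 0.0433
grip_force: 61.3
```

```bash
python3 -m creep '-0.008 0 0.006 0 0 0;-0.016 0 0.012 0 0 0;-0.016 0 0.012 0 0 0'; python3 -m creep '-0.008 0 0.006 0 0 0;-0.016 0 0.012 0 0 0;-0.016 0 0.012 0 0 0'
```

```text
clock: 8.25
position: [0.5017, -0.1193, 0.083]
tcp_rot: [-0.199, 0.799, 0.383, 0.418]
force: [0.2, -0.5, -0.9]
opening: 0.0435
grip_force: 61.3
clock: 8.55
position: [0.502, -0.1192, 0.0822]
tcp_rot: [-0.2, 0.799, 0.383, 0.419]
force: [-3.2, -1.3, 7.9]
opening: 0.0436
grip_force: 62.3
```

```bash
python3 -m creep '0 0 0 0 0 0;0 0 0 0 0 0;0 0 0 0 0 0;0 0 0 0 0 0' 60;  python3 -m creep '0 0 -0.2 0 0 0;0 0 -0.4 0 0 0;0.1 0 -0.75 0 0 0;0.3 0 -1 0 0 0;0.6 0 -1 0 0 0;0.9 0 -1 0 0 0;0.9 0 -1 0 0 0'; sed -i 's/    tp=np/    if len(o)<9: continue\n    tp=np/' tilt.py; python3 tilt.py .4917 -.1285; python3 -c "
from h import *
print(env.sense()['joints'],tool()[1].as_matrix().round(2).tolist())"
```

```text
clock: 8.95
position: [0.5017, -0.1192, 0.0809]
tcp_rot: [-0.199, 0.799, 0.383, 0.418]
force: [0.1, -0.4, -0.3]
opening: 0.0602
grip_force: 0.0
clock: 9.65
position: [0.4832, -0.1424, 0.2145]
tcp_rot: [-0.198, 0.799, 0.385, 0.418]
force: [0.0, 0.5, -0.4]
opening: 0.06
grip_force: 0.0
scene 95 cap top z 0.1671 centre 494.4 -129.7 [25.2 30. ] normal [-0.038  0.018]
  ref orange 0.1672 [496.6  24.4]
side 83 cap top z 0.168 centre 491.4 -132.0 [26.7 28.3] normal [-0.015 -0.028]
[-1.12360441  0.32115411  1.92859645  0.83736305  1.48620449 -0.79199424] [[0.36, 0.78, 0.51], [0.45, -0.63, 0.64], [0.82, 0.0, -0.57]]
```

A stands at about (0.4925, -0.135) with its cap level. Next is B.

```bash
cat > b.py <<'E'
from h import *
CTR=(.4925,.2135); ANG=np.radians(-73.7)
def B(dz): 
    T,Rt=list(grasp(CTR,ANG,np.radians(38),.033,.090))[0]
    print(dz,*rows(T+[0,0,dz],Rt),np.linalg.norm(rows(T,Rt)[1])*2*57.3)
E
python3 -m creep '0.4 0 -0.3 0 0 0;0.7 0 -0.5 0 0 0;0.7 0 -0.5 0 0 0'
python3 - <<'E'
from b import *
print(env.sense()['position']); B(.2);B(.1)
E
```

```text
clock: 10.05
position: [0.4822, -0.1453, 0.3006]
tcp_rot: [-0.197, 0.799, 0.384, 0.418]
force: [0.3, 0.4, -1.2]
opening: 0.0598
grip_force: 0.0
[ 0.48222553 -0.14533762  0.30056554]
0.2 [ 1.477 -2.356  2.613] [ 0.353 -0.135 -0.33 ] 57.49837301559063
0.1 [ 0.657 -2.364  3.185] [ 0.353 -0.135 -0.33 ] 57.49837301559063
```

```bash
python3 -m creep '0.2 -0.3 0.3 0.353 -0.135 -0.33;0.5 -0.79 0.8 0.353 -0.135 -0.33;0.7 -0.9 0.9 0.353 -0.135 -0.33;0.7 -0.9 0.9 0.353 -0.135 -0.33;0.7 -0.9 0.9 0.353 -0.135 -0.33;0.7 -0.9 0.9 0.353 -0.135 -0.33;0.7 -0.9 0.9 0.353 -0.135 -0.33;0.7 -0.9 0.9 0.353 -0.135 -0.33' 70
python3 - <<'E'
from b import *
print(env.sense()['position'],env.sense()['joints']); B(.2);B(.1)
measure()
E
```

```text
clock: 10.85
position: [0.4836, 0.0019, 0.302]
tcp_rot: [-0.265, 0.565, 0.757, 0.196]
force: [0.2, -0.5, -0.4]
opening: 0.0701
grip_force: 0.0
[0.48362227 0.00187296 0.30201436] [-0.55494459  0.32653738  1.45599417  0.44416193  1.86613164 -0.82400005]
0.2 [1.549 0.691 1.631] [-0.003 -0.004  0.001] 0.5843476362577331
0.1 [0.927 0.694 2.414] [-0.003 -0.004  0.001] 0.5843476362577331
top [306. 119.] 2090 z 0.1044 lo/hi [0.466 0.174] [0.517 0.251] [array([492.1, 212.6]), array([44.1, 84.4]), np.float64(14.9)]
green [306. 165.] 422 z 0.094 lo/hi [0.494 0.15 ] [0.521 0.17 ] [array([506.8, 160.8]), array([27.8, 17.8]), np.float64(17.1)]
yellow [322.  82.] 457 z 0.0611 lo/hi [0.47  0.285] [0.528 0.339] [array([498.8, 313.7]), array([58.1, 60. ]), np.float64(87.9)]
yellow [290. 173.] 1054 z 0.0612 lo/hi [0.467 0.138] [0.524 0.19 ] [array([496.2, 167. ]), array([59.4, 59.2]), np.float64(88.3)]
yellow [256. 296.] 648 z 0.0612 lo/hi [ 0.464 -0.009] [0.521 0.03 ] [array([493. ,  15.7]), array([49.9, 59. ]), np.float64(88.8)]
```

```bash
sed -i 's/^CTR.*/CTR=(.4917,.214); ANG=np.radians(-74.6)/' b.py
python3 -m creep '0.35 0.15 0.35 0 0 0;0.6 0.3 0.65 0 0 0;0.9 0.4 0.95 0 0 0;0.9 0.4 0.95 0 0 0'
python3 -m creep '0.3 0.15 0.35 0 0 0;0.6 0.29 0.65 0 0 0;0.6 0.29 0.65 0 0 0;0.6 0.29 0.65 0 0 0'
python3 - <<'E'
from b import *
print(env.sense()['joints']); B(.1);B(.05);B(0)
E
```

```text
clock: 11.3
position: [0.482, 0.1405, 0.2841]
tcp_rot: [-0.266, 0.566, 0.755, 0.196]
force: [-0.7, -1.7, 0.5]
opening: 0.0698
grip_force: 0.0
clock: 11.7
position: [0.4871, 0.2285, 0.2705]
tcp_rot: [-0.264, 0.567, 0.756, 0.196]
force: [0.8, -0.2, 0.8]
opening: 0.07
grip_force: 0.0
[-0.17079695  0.28636759  1.59160812  0.59043111  1.59635188 -0.54114644]
0.1 [-0.566  0.011  0.83 ] [-0.006 -0.003  0.005] 0.9588123904080507
0.05 [-0.876  0.012  1.222] [-0.006 -0.003  0.005] 0.9588123904080507
0 [-1.187  0.014  1.614] [-0.006 -0.003  0.005] 0.9588123904080507
```

```bash
python3 -m creep '-0.2 0 0.3 -0.006 -0.003 0.005;-0.4 0.01 0.6 -0.006 -0.003 0.005;-0.57 0.01 0.83 -0.006 -0.003 0.005;-0.57 0.01 0.83 -0.006 -0.003 0.005'
python3 -m creep '-0.15 0 0.2 0 0 0;-0.3 0 0.39 0 0 0;-0.42 0 0.53 0 0 0;-0.52 0 0.66 0 0 0;-0.6 0 0.75 0 0 0;-0.62 0 0.785 0 0 0;-0.62 0 0.785 0 0 0'
python3 - <<'E'
from b import *
B(0)
E
```

```text
clock: 12.1
position: [0.4849, 0.2338, 0.1676]
tcp_rot: [-0.261, 0.574, 0.751, 0.196]
force: [-0.3, -0.3, 0.7]
opening: 0.07
grip_force: 0.0
clock: 12.8
position: [0.4872, 0.2351, 0.0709]
tcp_rot: [-0.259, 0.572, 0.753, 0.198]
force: [0.1, 0.5, 0.4]
opening: 0.0701
grip_force: 0.0
0 [ 0.003 -0.012  0.01 ] [ 0.    -0.     0.001] 0.1146
```

```bash
python3 -m creep '0 0 0 0 0 0;0 0 0 0 0 0;0 0 0 0 0 0;0 0 0 0 0 0;0 0 0 0 0 0;0 0 0 0 0 0;0 0 0 0 0 0' 30
python3 -m creep '0.12 0 -0.16 0 0 0;0.3 0 -0.4 0 0 0;0.5 0 -0.65 0 0 0;0.75 0 -0.95 0 0 0;0.75 0 -0.95 0 0 0'
cat >> b.py <<'E'
def PB(dz,yaw=.4):
    from place import place
    T,Rt=place([.4872,.2351,.0715],[-.259,.572,.753,.198],CTR,ANG,(.4965,.1655,.0613),yaw)
    r=rows(T+[0,0,dz],Rt); print(dz,*r,np.linalg.norm(r[1])*2*57.3,T.round(4))
E
python3 -c "
from b import *
print(env.sense()['joints']);PB(.15);PB(.13);PB(.13,.3)"
```

```text
clock: 13.5
position: [0.4876, 0.2353, 0.0718]
tcp_rot: [-0.258, 0.572, 0.753, 0.198]
force: [-0.3, -1.3, 5.9]
opening: 0.0436
grip_force: 61.6
clock: 14.0
position: [0.4889, 0.236, 0.1963]
tcp_rot: [-0.255, 0.571, 0.754, 0.2]
force: [1.4, -0.8, -2.4]
opening: 0.0434
grip_force: 61.5
[-0.15747588  0.34777569  1.69757512  0.60323777  1.42966895 -0.62239299]
0.15 [-0.423 -0.057 -0.753] [-0.02  -0.772 -0.221] 92.05347989619948 [0.5043 0.1577 0.0798]
0.13 [-0.546 -0.059 -0.595] [-0.02  -0.772 -0.221] 92.05347989619948 [0.5043 0.1577 0.0798]
0.13 [-0.549 -0.069 -0.598] [-0.014 -0.777 -0.166] 91.0677825027051 [0.5035 0.1569 0.0798]
```

```bash
python3 -m creep '-0.1 0 -0.2 -0.02 -0.772 -0.221;-0.2 -0.02 -0.4 -0.02 -0.772 -0.221;-0.3 -0.04 -0.6 -0.02 -0.772 -0.221;-0.42 -0.057 -0.753 -0.02 -0.772 -0.221;-0.42 -0.057 -0.753 -0.02 -0.772 -0.221;-0.42 -0.057 -0.753 -0.02 -0.772 -0.221;-0.42 -0.057 -0.753 -0.02 -0.772 -0.221;-0.42 -0.057 -0.753 -0.02 -0.772 -0.221'
python3 -c "
from b import *
print(env.sense()['joints']);PB(.15);PB(.03)"
```

```text
clock: 14.8
position: [0.5022, 0.1582, 0.2254]
tcp_rot: [0.236, 0.465, 0.848, -0.097]
force: [-0.5, -0.8, -3.3]
opening: 0.0434
grip_force: 61.4
[ 0.41566231  0.19502915  1.75222992 -0.55948081  1.11525885  0.0790192 ]
0.15 [-0.035  0.017 -0.029] [-0.007 -0.195 -0.053] 23.17159856980092 [0.5043 0.1577 0.0798]
0.03 [ 0.554 -0.05   1.015] [-0.007 -0.195 -0.053] 23.17159856980092 [0.5043 0.1577 0.0798]
```

```bash
python3 -m creep '-0.035 0.017 -0.03 -0.007 -0.195 -0.053;-0.035 0.017 -0.03 -0.007 -0.195 -0.053;-0.035 0.017 -0.03 -0.007 -0.195 -0.053;-0.035 0.017 -0.03 -0.007 -0.195 -0.053;-0.035 0.017 -0.03 -0.007 -0.195 -0.053'
python3 -c "
from b import *
print(env.sense()['joints']);PB(.15);PB(.03)"
```

```text
clock: 15.3
position: [0.5038, 0.1576, 0.2283]
tcp_rot: [0.39, 0.391, 0.812, -0.191]
force: [0.8, 0.5, -1.5]
opening: 0.0435
grip_force: 61.5
[ 0.62313445  0.31191487  1.83129364 -0.99635611  1.19689834  0.43874947]
0.15 [-0.013  0.004 -0.007] [-0.001 -0.004  0.001] 0.48620662274387 [0.5043 0.1577 0.0798]
0.03 [0.926 0.011 0.741] [-0.001 -0.004  0.001] 0.48620662274387 [0.5043 0.1577 0.0798]
```

```bash
python3 -m creep '0.25 0 0.2 0 -0.004 0;0.5 0 0.4 0 -0.004 0;0.7 0 0.56 0 -0.004 0;0.83 0.01 0.67 0 -0.004 0;0.926 0.01 0.74 0 -0.004 0;0.926 0.01 0.74 0 -0.004 0'
python3 tilt.py .4965 .1655
python3 -c "
from b import *
print(env.sense()['joints']);PB(.003);PB(.0)
a,_=viewer.snapshot('side'); b,_=viewer.snapshot('scene')
o=np.hstack([cv2.resize(a[80:260,100:280],(400,400)),cv2.resize(b[60:210,170:320],(400,400))])
cv2.imwrite('pics/p2.png',o[:,:,::-1])"
```

```text
clock: 15.9
position: [0.5055, 0.1562, 0.1105]
tcp_rot: [0.394, 0.392, 0.809, -0.193]
force: [-0.8, 0.4, -1.5]
opening: 0.0431
grip_force: 61.5
scene 73 cap top z 0.1979 centre 499.5 165.0 [25.3 30.8] normal [-0.04  -0.004]
  ref orange 0.1676 [495.4  24.7]
side 41 cap top z 0.1997 centre 495.3 159.3 [23.3 29. ] normal [-0.016 -0.072]
  ref orange 0.1673 [491.6  19.7]
[ 0.62409822  0.5003737   1.92518379 -1.12334532  1.06401911  0.72048003]
0.003 [ 0.242 -0.008  0.167] [-0.001  0.001 -0.001] 0.19849302254739334 [0.5043 0.1577 0.0798]
0.0 [ 0.266 -0.008  0.186] [-0.001  0.001 -0.001] 0.19849302254739334 [0.5043 0.1577 0.0798]
```

View pics/p2.png

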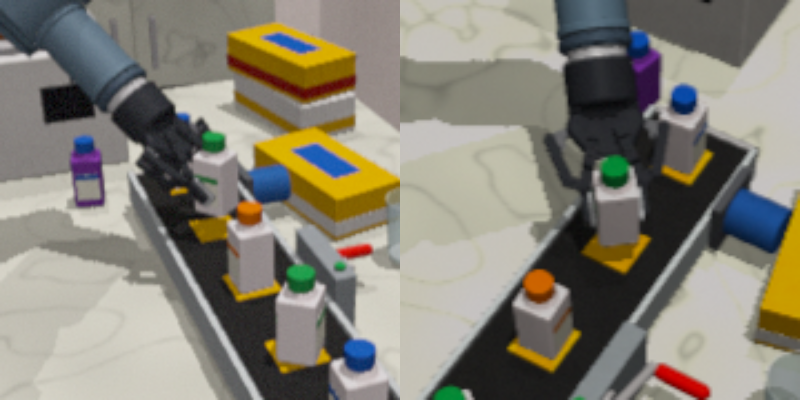

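B is held cap up at (615,172) in the right half and (213,142) in the left, over its square with clear neighbours. I set it down.

```bash
python3 -m creep '0.08 0 0.05 0 0 0;0.15 0 0.1 0 0 0;0.2 0 0.135 0 0 0;0.23 0 0.155 0 0 0;0.242 -0.008 0.167 0 0 0;0.242 -0.008 0.167 0 0 0'
python3 -m creep '0.008 0 0.006 0 0 0;0.016 0 0.012 0 0 0;0.016 0 0.012 0 0 0'
```

```text
clock: 16.7
position: [0.5033, 0.1577, 0.0815]
tcp_rot: [0.394, 0.391, 0.809, -0.193]
force: [0.9, -0.4, -1.0]
opening: 0.0433
grip_force: 61.5
clock: 17.0
position: [0.5037, 0.1579, 0.0804]
tcp_rot: [0.395, 0.391, 0.809, -0.193]
force: [-0.6, 0.1, 0.0]
opening: 0.0435
grip_force: 61.8
```

```bash
python3 -m creep '0.008 0 0.006 0 0 0;0.016 0 0.012 0 0 0;0.016 0 0.012 0 0 0'
python3 -m creep '0 0 0 0 0 0;0 0 0 0 0 0;0 0 0 0 0 0;0 0 0 0 0 0' 60;  python3 -m creep '0 0 -0.2 0 0 0;0 0 -0.4 0 0 0;-0.1 0 -0.75 0 0 0;-0.3 0 -1 0 0 0;-0.6 0 -1 0 0 0;-0.9 0 -1 0 0 0;-0.9 0 -1 0 0 0'
python3 tilt.py .4965 .1655;python3 tilt.py .4917 -.1285
cat > lev.py <<'E'
from h import *
for n in ("scene","wrist"):
    p,d=viewer.snapshot(n);W=cloud(d,viewer.camera_model(n))
    hsv=cv2.cvtColor(p,cv2.COLOR_RGB2HSV);H,S,V=[hsv[...,i].astype(int) for i in range(3)]
    r=W[((H<5)|(H>173))&(S>150)&(V>60)&(np.hypot(W[...,0]-.645,W[...,1]-.05)<.07)]
    if len(r)<10: continue
    print(n,len(r),"lo",np.percentile(r,2,0).round(3),"hi",np.percentile(r,98,0).round(3),"med",np.median(r,0).round(3),np.round(cv2.minAreaRect(r[:,:2].astype(np.float32)*1000)[2],1))
E
python3 lev.py; python3 -c "
from h import *
print(env.sense()['clock'],env.sense()['joints'],tool()[1].as_matrix().round(2).tolist())"
```

```text
clock: 17.3
position: [0.5039, 0.1578, 0.0804]
tcp_rot: [0.396, 0.391, 0.808, -0.193]
force: [-5.3, 2.5, 11.6]
opening: 0.0434
grip_force: 63.2
clock: 17.7
position: [0.5035, 0.1578, 0.0777]
tcp_rot: [0.395, 0.391, 0.809, -0.193]
force: [0.1, -0.6, 0.8]
opening: 0.0602
grip_force: 0.0
clock: 18.4
position: [0.4909, 0.1763, 0.2137]
tcp_rot: [0.396, 0.392, 0.808, -0.191]
force: [-0.2, 0.4, -1.0]
opening: 0.0598
grip_force: 0.0
scene 64 cap top z 0.1686 centre 498.1 165.3 [25.7 25.5] normal [ 0.018 -0.028]
  ref orange 0.1673 [497.   24.3]
side 31 cap top z 0.1679 centre 494.0 160.1 [21.8 19.9] normal [-0.03 -0.06]
  ref orange 0.1671 [491.1  20. ]
scene 96 cap top z 0.1673 centre 494.4 -129.7 [24.8 29. ] normal [-0.035  0.009]
  ref orange 0.1671 [496.1  23.8]
side 83 cap top z 0.1676 centre 491.2 -131.9 [26.9 27.9] normal [ 0.01  -0.077]
  ref orange 0.167 [491.1  18.5]
scene 120 lo [0.616 0.044 0.049] hi [0.673 0.058 0.063] med [0.646 0.049 0.058] 89.8
wrist 295 lo [0.635 0.05  0.05 ] hi [0.669 0.061 0.062] med [0.652 0.059 0.058] 85.2
18.7 [ 0.67759517  0.35084732  1.84121183 -1.00075755  1.21384153  0.51320188] [[-0.38, 0.78, 0.49], [0.48, 0.62, -0.62], [-0.79, -0.01, -0.61]]
```

```bash
python3 -m creep '-0.4 0 -0.3 0 0 0;-0.7 0 -0.55 0 0 0;-0.7 0 -0.55 0 0 0'
cat > l2.py <<'E'
from h import *
th=np.radians(91); y=np.array([np.cos(th),np.sin(th),0]); z=np.array([0,0,-1.])
RL=R.from_matrix(np.stack([np.cross(y,z),y,z],1))
def LV(x,y,zz):
    r=rows([x,y,zz],RL); print(*r,np.linalg.norm(r[1])*2*57.3)
E
python3 - <<'E'
from l2 import *
LV(.50,.15,.29); LV(.646,.053,.25)
m=viewer.camera_model("scene"); K=np.array(m["mtx"]);Rm=cv2.Rodrigues(np.array(m["rvec"]))[0];C=-Rm.T@np.array(m["tvec"]).ravel()
for px,h in (((318,221),0),((319,200),.09)):
    r=Rm.T@np.linalg.inv(K)@[*px,1]; print("beaker",C+r*(h-C[2])/r[2])
E
```

```text
clock: 19.0
position: [0.4908, 0.1787, 0.3042]
tcp_rot: [0.397, 0.392, 0.808, -0.189]
force: [-0.5, 0.0, -0.2]
opening: 0.06
grip_force: 0.0
[-0.061 -0.107  0.31 ] [-0.207  0.423 -0.427] 72.85054487181273
[-0.764  0.434  1.874] [-0.207  0.423 -0.427] 72.85054487181273
beaker [0.76426052 0.08750324 0.        ]
beaker [0.7507788  0.09787955 0.09      ]
```

```bash
python3 -m creep '-0.05 0 0.1 -0.207 0.423 -0.427;-0.1 0 0.2 -0.207 0.423 -0.427;-0.2 0.1 0.3 -0.207 0.423 -0.427;-0.3 0.15 0.5 -0.207 0.423 -0.427;-0.4 0.2 0.8 -0.207 0.423 -0.427;-0.4 0.2 0.8 -0.207 0.423 -0.427;-0.4 0.2 0.8 -0.207 0.423 -0.427;-0.4 0.2 0.8 -0.207 0.423 -0.427' 50
python3 - <<'E'
from l2 import *
print(env.sense()['joints']);LV(.646,.053,.20)
E
```

```text
clock: 19.8
position: [0.5587, 0.1206, 0.2807]
tcp_rot: [0.058, 0.057, 0.996, -0.033]
force: [-0.2, -0.1, 0.3]
opening: 0.0499
grip_force: 0.0
[ 0.06801824  0.2120423   1.48287889 -0.0825582   1.33963772 -1.37477814]
[-0.838 -0.521  0.947] [-0.034  0.058 -0.065] 10.716785161605136
```

```bash
python3 -m creep '-0.3 -0.2 0.1 -0.034 0.058 -0.065;-0.6 -0.4 0.4 -0.034 0.058 -0.065;-0.838 -0.521 0.7 -0.034 0.058 -0.065;-0.838 -0.521 0.947 -0.034 0.058 -0.065;-0.838 -0.521 0.947 -0.034 0.058 -0.065' 50
python3 - <<'E'
from l2 import *
LV(.646,.053,.10);LV(.646,.053,.031)
E
python3 lev.py; cp pics/w.png pics/w_old.png; python3 -c "
from h import *
p,_=viewer.snapshot('wrist');cv2.imwrite('pics/w2.png',p[:,:,::-1])"
```

```text
clock: 20.3
position: [0.6441, 0.0519, 0.1949]
tcp_rot: [-0.003, -0.006, 1.0, -0.001]
force: [-1.4, 0.7, 0.7]
opening: 0.0503
grip_force: 0.0
[-0.025  0.013  0.949] [-0.001 -0.003 -0.003] 0.49952981892976117
[-0.029  0.014  1.639] [-0.001 -0.003 -0.003] 0.49952981892976117
scene 118 lo [0.616 0.044 0.05 ] hi [0.673 0.058 0.063] med [0.645 0.049 0.058] 75.1
wrist 1182 lo [0.615 0.045 0.059] hi [0.671 0.06  0.064] med [0.641 0.052 0.062] 89.6
```

View pics/w2.png

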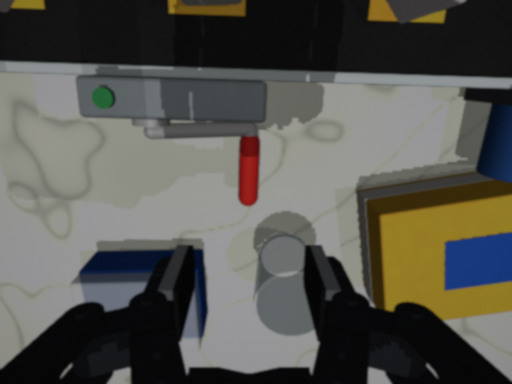

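The wrist view shows the red handle at (249,170), the steel arm running from (150,130) to (255,130), and the beaker clear at (285,285). I descend, pinch, and follow the arc up.

```bash
python3 -m creep '0 0.01 0.3 0 0 0;0 0.01 0.6 0 0 0;0.01 0.01 0.9 0 0 0;0.01 0.01 0.9 0 0 0' 50
python3 -m creep '0 0 0.2 0 0 0;0 0 0.4 0 0 0;0 0 0.55 0 0 0;0 0 0.68 0 0 0;0 0 0.71 0 0 0;0 0 0.71 0 0 0'
python3 - <<'E'
from l2 import *
LV(.642,.0525,.033)
for a in np.linspace(-.5,.6,9)[1:]: print(np.round([.8*(np.cos(a)-np.cos(.5)),-.8*(np.sin(a)+np.sin(.5))],3))
E
```

```text
clock: 20.85
position: [0.6433, 0.0544, 0.1094]
tcp_rot: [-0.0, -0.007, 1.0, -0.001]
force: [-0.7, 0.9, -0.5]
opening: 0.0502
grip_force: 0.0
clock: 21.45
position: [0.6465, 0.0531, 0.0409]
tcp_rot: [0.003, -0.007, 1.0, -0.001]
force: [0.5, -0.1, 0.1]
opening: 0.0499
grip_force: 0.0
[ 0.046 -0.006  0.079] [-0.001  0.003 -0.002] 0.4287939365242937
[ 0.046 -0.1  ]
[ 0.078 -0.205]
[ 0.095 -0.314]
[ 0.097 -0.424]
[ 0.084 -0.533]
[ 0.056 -0.639]
[ 0.014 -0.74 ]
[-0.042 -0.835]
```

```bash
python3 -m creep '0.03 0 0.06 0 0 0;0.03 0 0.06 0 0 0'
python3 -m creep '0 0 0 0 0 0;0 0 0 0 0 0;0 0 0 0 0 0;0 0 0 0 0 0;0 0 0 0 0 0;0 0 0 0 0 0;0 0 0 0 0 0' 5
python3 -m creep '0 0.046 -0.1 0 0 0;0 0.078 -0.205 0 0 0;0 0.095 -0.314 0 0 0;0 0.097 -0.424 0 0 0;0 0.097 -0.424 0 0 0'
```

```text
clock: 21.65
position: [0.6429, 0.053, 0.0345]
tcp_rot: [0.002, -0.006, 1.0, -0.001]
force: [0.2, 0.5, 0.2]
opening: 0.0499
grip_force: 0.0
clock: 22.35
position: [0.6437, 0.0523, 0.0352]
tcp_rot: [0.003, -0.006, 1.0, -0.002]
force: [-2.5, -5.9, 4.5]
opening: 0.0163
grip_force: 58.6
clock: 22.85
position: [0.6433, 0.0572, 0.077]
tcp_rot: [0.002, -0.006, 1.0, -0.005]
force: [-0.3, -20.4, -2.5]
opening: 0.0159
grip_force: 59.4
```

```bash
python3 -m creep '0 -0.05 -0.05 0 0 0;0 -0.06 -0.11 0 0 0;0 -0.09 -0.21 0 0 0;0 -0.09 -0.21 0 0 0'; python3 lev.py
```

```text
clock: 23.25
position: [0.6432, 0.0521, 0.0979]
tcp_rot: [0.003, -0.006, 1.0, -0.002]
force: [0.8, -8.8, -1.4]
opening: 0.0156
grip_force: 59.6
scene 48 lo [0.654 0.043 0.11 ] hi [0.674 0.056 0.128] med [0.664 0.048 0.116] 16.9
wrist 4612 lo [0.612 0.044 0.114] hi [0.667 0.059 0.12 ] med [0.636 0.052 0.118] 89.3
```

```bash
python3 -m creep '0 -0.03 -0.05 0 0 0;0 -0.05 -0.1 0 0 0;0 -0.07 -0.15 0 0 0;0 -0.07 -0.15 0 0 0'; python3 lev.py;  python3 -m creep '0 -0.01 -0.03 0 0 0;0 -0.02 -0.06 0 0 0;0 -0.02 -0.06 0 0 0'; python3 lev.py
```

```text
clock: 23.75
position: [0.6431, 0.0457, 0.1123]
tcp_rot: [0.002, -0.006, 1.0, -0.002]
force: [1.4, -6.1, -4.2]
opening: 0.0159
grip_force: 59.4
scene 49 lo [0.653 0.037 0.121] hi [0.673 0.051 0.142] med [0.662 0.043 0.128] 17.6
wrist 4510 lo [0.612 0.038 0.127] hi [0.667 0.053 0.133] med [0.636 0.045 0.131] 89.0
clock: 24.15
position: [0.6429, 0.0437, 0.116]
tcp_rot: [0.002, -0.006, 1.0, -0.002]
force: [6.6, -7.1, -16.4]
opening: 0.0156
grip_force: 60.8
scene 55 lo [0.652 0.033 0.125] hi [0.673 0.047 0.144] med [0.662 0.04  0.132] 24.0
wrist 4440 lo [0.612 0.036 0.13 ] hi [0.667 0.051 0.136] med [0.636 0.043 0.134] 89.0
```

```bash
python3 -m creep '0 0 0.02 0 0 0;0 0 0.02 0 0 0;0 0 0.02 0 0 0;0 0 0.02 0 0 0;0 0 0.02 0 0 0' 45; python3 -m creep '0 0 -0.2 0 0 0;0 0 -0.5 0 0 0;0 0 -1 0 0 0;0 0 -1 0 0 0'; python3 lev.py; python3 tilt.py .4965 .1655;python3 tilt.py .4917 -.1285; python3 -c "
from h import *
p,_=viewer.snapshot('scene');cv2.imwrite('pics/f.png',cv2.resize(p[70:310,100:370],(675,600))[:,:,::-1])"
```

```text
clock: 24.75
position: [0.6433, 0.0453, 0.1177]
tcp_rot: [0.003, -0.007, 1.0, -0.001]
force: [-0.1, 0.9, 0.0]
opening: 0.045
grip_force: 0.0
clock: 25.15
position: [0.6464, 0.0451, 0.2256]
tcp_rot: [0.01, -0.007, 1.0, -0.002]
force: [1.5, -0.8, 0.2]
opening: 0.0447
grip_force: 0.0
scene 133 lo [0.615 0.035 0.122] hi [0.673 0.048 0.137] med [0.645 0.04  0.132] 89.2
wrist 1670 lo [0.61  0.036 0.127] hi [0.666 0.051 0.133] med [0.636 0.044 0.131] 89.0
scene 67 cap top z 0.1673 centre 498.0 165.4 [26.6 28. ] normal [-0.026 -0.001]
  ref orange 0.1679 [495.1  23.7]
side 33 cap top z 0.1676 centre 492.9 160.1 [22.7 21.9] normal [ 0.009 -0.068]
  ref orange 0.1667 [491.2  18.7]
scene 94 cap top z 0.1677 centre 494.4 -130.2 [25.9 28.4] normal [ 0.022 -0.023]
  ref orange 0.1685 [496.8  24. ]
side 82 cap top z 0.1676 centre 491.0 -132.4 [28.1 27.8] normal [ 0.006 -0.049]
  ref orange 0.1671 [490.9  18.7]
```

View pics/f.png

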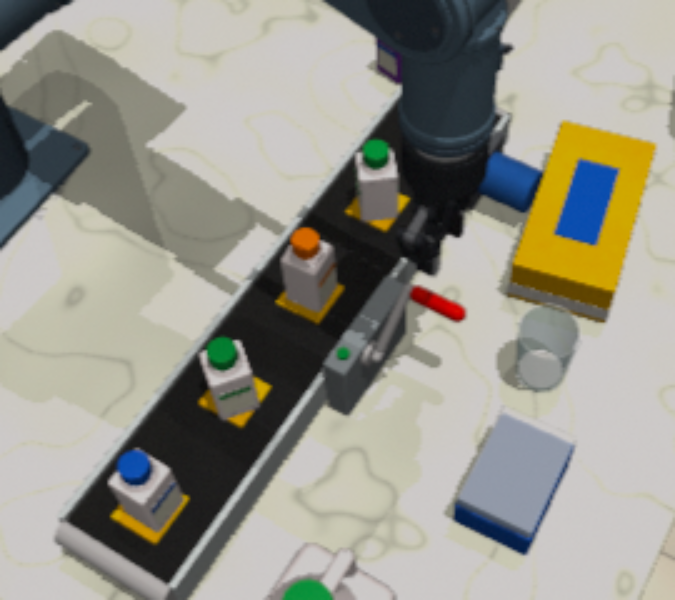

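The final view shows both green-capped bottles, (376,153) and (222,352), upright on their squares. The lever handle is up at (438,303) and nothing else has moved. One numeric check of the arm angle before handing in.

```bash
python3 - <<'E'
from h import *
p,d=viewer.snapshot("wrist");W=cloud(d,viewer.camera_model("wrist")); x,y,z=W[...,0],W[...,1],W[...,2]
S=cv2.cvtColor(p,cv2.COLOR_RGB2HSV)[...,1]
m=(x>.598)&(x<.612)&(y>-.03)&(y<.055)&(z>.075)&(S<90)
for a in np.arange(-.03,.055,.01):
    k=m&(y>=a)&(y<a+.01)
    if k.sum()>3: print(round(a+.005,3),k.sum(),np.percentile(z[k],[20,50,90]).round(4),np.median(x[k]).round(3))
E
```

```text
-0.025 105 [0.0856 0.0875 0.0946] 0.603
-0.015 174 [0.0902 0.092  0.0949] 0.603
-0.005 191 [0.0956 0.0982 0.1018] 0.603
0.005 197 [0.1031 0.1053 0.1083] 0.604
0.015 211 [0.1098 0.1121 0.1154] 0.604
0.025 235 [0.1167 0.1187 0.1227] 0.604
0.035 248 [0.1236 0.126  0.1295] 0.604
0.045 245 [0.1292 0.1308 0.1324] 0.605
```

The arm slope is about 0.69, or 0.60 rad above level, so the lever is fully up.

```bash
python3 -c "
from cell import env
print(env.close_job())"
```

```text
the job is handed in; nothing more can be done
None
```

I handed the job in at about 26 s of the 69 s allowed: both green-capped bottles stand caps up and released, each about 7 mm from its square's centre, the jam lever is fully up and let go, and nothing else looked disturbed in the final picture; the judge's verdict was not shown.

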